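# Daily emergency-stop check on the bench sander

## Robot

A 6-joint arm with a two-finger parallel gripper is mounted at the origin on the work surface. World frame = base frame: x ahead of the robot, y to its left, z up, the work surface at z = 0. Lengths are in m, angles in rad, forces in N, time in s.
With the tool pointing down it reaches from about 0.375 to 0.9 m from the base axis. Payload 3.1 kg.
Tool frame: the origin (TCP) lies midway between the tips of the shut fingers; the grasp point (between the pads) lies 19 mm behind it; x points along the fingers, y is the direction in which the jaws open and shut, and the axes are right-handed (so a half turn about x gives the same grasp; the last joint's range is limited). The gripper opens to 87 mm and grips with 3 to 60 N. Pads are 19 mm wide; open, the fingers measure 117 mm over their backs; the gripper's body (75 mm by 190 mm) begins 51 mm behind the grasp point.
Start: joints at [0.994, 0.527, 1.433, -0, 1.181, -0.178], TCP at [0.243, 0.576, 0.185] pointing down, gripper open.
Joint ranges: [-3.08, 3.08], [-0.75, 2.2], [0.22, 2.44], [-1.43, 4.57], [0, 2.65], [-2.85, 2.85]. Speed limits (rad/s): [2.79, 2.79, 3.14, 3.14, 3.14, 3.14].

## Interface

Orientations are given as a unit quaternion [x, y, z, w].
In Python, from rig import get_obs, imaging, robot gives the robot as it stands.
- The arm moves only by the shell command python3 -m inch 'ROWS' [FORCE]. ROWS is JSON, a list of rows, each a list of 3 entries, a list of its own where there are three numbers: the finger opening in mm, from 0 to 87, then the shift along the tool's x, y, z in mm, then the turn, a rotation vector about the tool's x, y, z in degrees. In form: [[grip, [dx, dy, dz], [wx, wy, wz]], ...]. A call has 1 to 12 rows; each row shifts and turns the pose as measured when the row begins, along the tool's axes as they then stand; what a row does not reach is not made up. A row lasts 1/8 s, in which the tool goes at most 62.5 mm and 10.7 degrees, less where a joint would pass 70% of its speed; a pose out of reach is approached as far as the arm can. A call with a gripper value outside its range is refused whole. The fingers move at their own pace and stop on an object; FORCE is the grip in N (left out, the last holds). Time passes only in rows, so rows that do not move let the fingers close. It gives the time, the measured TCP pose, the force and the opening at its end, in the units of the state.
- get_obs(): the state, without advancing time (a new reading comes with each control period).
- imaging.camera(name): name is "side" or "top" or "wrist"; returns the picture (480x640x3 uint8, red, green, blue); there is no depth.
- imaging.camera_params(name): a dict with "camera_matrix" (3x3 intrinsics, pixels), "xyz" and "rotation" of the camera in the world. Camera axes: x right, y down, z forward; pixel columns grow to the right and rows downward; lengths in m; the calibration is good to about 2 mm. The wrist camera is an equidistant fisheye: a pixel r from the principal point sees the ray r / f radians off the axis. A picture is of the moment at which its call begins: read the wrist's pose just before it. camera_params takes no time and is no camera call; for the wrist camera it gives the pose at the moment of the call.
- robot.hand_in(): hands the job in, once; it reports no verdict.
Trained networks look in the newest picture that a camera, given by its name, has taken for a name from the list of things; names that differ only in an ending like _2 or _b are one class to them, and where a whole thing is asked for, a point or a joint stands for the part that bears it (a point fixed in the world has none). Each returns a list of dicts, best first, with "confidence" (0 to 1); they miss things now and then, are a little off and sometimes report something else, mostly with a low value. They report only what shows in the picture. A call takes as long as a camera call.
- imaging.cut_out(camera, target): "pixels" (480x640 bool, what is visible of it) and "box" ([centre column, centre row, width, height] in pixels, round what is visible of it).
- imaging.tip_of(camera, target): "pixel" ([column, row] in pixels: a listed point, or the origin of a listed thing).
The state is a dict: "time": time; "q": joint angles; "joint_velocities": joint speeds; "joint_torque": joint torques, N m; "position": TCP position; "tool_rot": TCP orientation; "ft_force": force on the tool from outside, world axes, zero at the start; "moment": the same for the moment, N m; "grip_width": finger opening in m.
Only numpy, scipy, OpenCV 4.12 (cv2) and the standard library are available. Lean on these libraries where they do the work, as an engineer would, in place of code of your own. Each camera call takes 0.05 s, during which the arm holds its last target. There are 200 camera calls.

## Task

Do the morning check of the sander's emergency stop with a fingertip, gripping nothing: push the red mushroom button straight down until it latches and take the finger right off it for a moment, so that it shows it stays down by itself. Then unlatch it by pushing one of its three lobes round clockwise (seen from above, as its white arrows show) until the button springs back up. Leave the green start button alone and everything lying around on the bench where it is.

Things in the scene. Friction and masses are not known exactly. Their poses are not given: they have to be found in the camera images.
- station: grey control box screwed to the bench; 90 (x) by 200 (y) by 65 mm high. Origin: centre of its underside; z up. On top, along its y axis: red emergency stop at y = -50 mm on a flat yellow plate (86 mm across, 3 mm thick); white pilot lamp at +25 mm (16 mm high); green start button at +68 mm (14 mm high)
- stop_top (a point): centre of the top of the red mushroom, on its vertical axis, 109 mm above the bench when out; moves and turns with it, z up. Head: a domed three-lobed head, round core 40 mm across, flat on top over the middle 15 mm, three lobes reaching 33 mm from the axis, wide scallops between. Free height from box top up to the head: 22 mm when out, 15 mm latched; under its middle a fixed collar, radius 19 mm, 13 mm high
- stop_lobe1 (a point): centre of one round lobe of the mushroom: 24 mm across, with upright sides from 22 up to 10 mm below stop_top, rounded off above; this point is 21 mm from the axis and 14 mm below stop_top, on the station's +y side of the axis when not turned; moves and turns with the button
- stop_lobe2 (a point): the same for the second lobe, 120 degrees on anticlockwise from the first seen from above
- stop_lobe3 (a point): the same for the third lobe, 240 degrees on anticlockwise from the first
- stop_press (a joint): how far the button is pushed down, m: 0 out (start), 0.009 bottom stop; pushed past about 0.0075 it catches and then rests near 0.0065 by itself. A spring pushes it out: about 4 N at the start, 10 N at the bottom; the catch adds about 3 N on the way
- stop_twist (a joint): how far the button is turned clockwise seen from above, rad: 0 at rest, 1.0 end stop; it cannot turn anticlockwise. A light spring turns it back (0.02 N m at 0, 0.07 N m at the end stop). While latched, turning past about 0.55 to 0.65 frees the catch and the button springs up; left alone, it then turns back to 0
- start (a joint): how far the green start button is pushed in, m: 0 out, 0.004 in; to be left alone
- varnish_mid (a point): centre (half-way up) of a closed varnish tin standing by, 66 mm across, 85 mm high; loose, leave alone
- rosette_mid (a point): centre (half-way up) of a round carved wooden rosette lying by, cream and gold, 60 mm across, 22 mm high; loose, leave alone
- sandblock_mid (a point): centre of a cork sanding block lying by, 46 x 86 x 29 mm; loose, leave alone
- scraper_grip (a point): point on the wooden handle of a paint scraper lying by, 200 mm long, blade 65 mm wide; the handle points to -x of this frame, the point lies 60 mm from the handle's end and 40 mm from the scraper's middle; loose, leave alone
- sander: spindle sander let into the bench, fixed: aluminium plate 280 x 280 x 6 mm, upright abrasive drum 51 mm across and 143 mm high in the middle, black dust hood 76 mm high on its +x side. Origin: centre of the plate's underside

How it is judged:
On the way, in this order (a step that is already met when the one before it is completed fails the run):
1. the button has been pushed in and stays latched down with nothing touching it (value of joint stop_press above 0.005 m and value of joint stop_twist below 0.15 rad and contact force between station and the arm below 0.2 N and contact force between station and the fingers below 0.2 N), for 0.2 s.
2. the latched button is turned clockwise (value of joint stop_twist above 0.35 rad).
At the end, for the whole second after the job is handed in: the mushroom is fully out (within 2 mm) and turned back (within 0.1 rad), the start button is out (within 1 mm), and the tin, rosette, sanding block and scraper are within 20 mm of where they were (value of joint stop_press below 0.002 m and value of joint stop_twist below 0.1 rad and value of joint start below 0.001 m and distance of each of varnish_mid, rosette_mid, sandblock_mid, scraper_grip from where it was at the start of the episode below 0.02 m); the robot touches nothing.
It fails at once if the green start button is pressed (more than 1.5 mm) (value of joint start above 0.0015 m).
It fails at once if the mushroom or one of its lobes is taken between the fingers (the grasp point comes down over it) ((horizontal distance between the grasp point and stop_top below 0.015 m and z of the grasp point in the frame of stop_top below 0.01 m) or (horizontal distance between the grasp point and stop_lobe1 below 0.01 m and z of the grasp point in the frame of stop_lobe1 below 0.02 m) or (horizontal distance between the grasp point and stop_lobe2 below 0.01 m and z of the grasp point in the frame of stop_lobe2 below 0.02 m) or (horizontal distance between the grasp point and stop_lobe3 below 0.01 m and z of the grasp point in the frame of stop_lobe3 below 0.02 m)).
It fails at once if a thing lying around is shoved or lifted (more than 20 mm) (distance of any of varnish_mid, rosette_mid, sandblock_mid, scraper_grip from where it was at the start of the episode above 0.02 m).
It also fails if it takes over 42 s, if anything falls off the work surface, if the arm or the gripper's body presses on something with over 40 N, if the wrist force passes 120 N, or if a joint passes its speed limit or range.

## Working session

There is one attempt and no reset: what is moved stays moved. The work goes in short steps, Python scripts to look and compute and a shell command to move; the robot and the scene stay as the last step left them, time stands still between calls to the robot, and variables do not carry over. Pictures are saved under pics/ and viewed, about 8 in all and at most 12, crops included, and the job is handed in when it is done.

```bash
mkdir -p pics; ls
cat > h.py <<'E'
import numpy as np, cv2, json
from rig import get_obs, imaging, robot
from scipy.spatial.transform import Rotation as R
def ray(cam,px,P=None):
    P=P or imaging.camera_params(cam);K=np.array(P["camera_matrix"]);Rm=np.array(P["rotation"])
    if Rm.shape!=(3,3): Rm=R.from_quat(Rm).as_matrix()
    a=(px[0]-K[0,2])/K[0,0];b=(px[1]-K[1,2])/K[1,1]
    if cam=="wrist":
        r=np.hypot(a,b);s=np.sin(r)/max(r,1e-9);d=np.array([a*s,b*s,np.cos(r)])
    else: d=np.array([a,b,1.])
    d=Rm@d;return np.array(P["xyz"]),d/np.linalg.norm(d)
def tri(rs):
    A=sum(np.eye(3)-np.outer(d,d) for o,d in rs);b=sum((np.eye(3)-np.outer(d,d))@o for o,d in rs)
    x=np.linalg.solve(A,b);return x,[np.linalg.norm(np.cross(x-o,d))*1e3 for o,d in rs]
def atz(r,z): o,d=r;return o+d*(z-o[2])/d[2]
def save(img,n): cv2.imwrite("pics/"+n,cv2.cvtColor(img,cv2.COLOR_RGB2BGR))
E
python3 - <<'E'
from h import *
np.set_printoptions(precision=4,suppress=True)
o=get_obs();print(o["position"],o["tool_rot"],R.from_quat(o["tool_rot"]).as_matrix())
ims={}
for c in("top","side","wrist"):
    ims[c]=imaging.camera(c)
    save(ims[c],c+"0.png")
    print(c,imaging.camera_params(c)["xyz"])
for n in("stop_top","stop_lobe1","stop_lobe2","stop_lobe3","station","start","varnish_mid","rosette_mid","sandblock_mid","scraper_grip","sander"):
    rs=[]
    for c in("top","side","wrist"):
        t=imaging.tip_of(c,n)
        if t:
            print(n,c,np.round(t[0]["pixel"]),round(t[0]["confidence"],2))
            if t[0]["confidence"]>.4: rs.append(ray(c,t[0]["pixel"]))
    if len(rs)>1: print("   ",*tri(rs))
save(np.hstack([cv2.resize(ims[c],(400,300)) for c in("top","side")]),"both.png")
E
```

```text
pics
[0.2422 0.5753 0.1841] [ 0.1393  0.6934 -0.1407  0.6928] [[-0.0011  0.3883  0.9215]
 [-0.0018  0.9215 -0.3883]
 [-1.     -0.0021 -0.0003]]
top [0.3185 0.1415 1.6057]
side [ 0.4045 -0.8008  0.6587]
wrist [0.165  0.6087 0.3846]
stop_top top [469. 256.] 0.68
stop_top side [315. 350.] 0.59
    [ 0.5066 -0.2188  0.1112] [np.float64(0.7774331662902801), np.float64(0.7774331662903816)]
stop_lobe1 top [468. 264.] 0.78
stop_lobe1 side [322. 364.] 0.92
stop_lobe1 wrist [  8. 478.] 0.58
    [ 0.4987 -0.2266  0.0902] [np.float64(11.839113009337748), np.float64(17.873920972892687), np.float64(9.065569777138084)]
stop_lobe2 top [468. 264.] 0.78
stop_lobe2 side [322. 364.] 0.92
stop_lobe2 wrist [  8. 478.] 0.58
    [ 0.4987 -0.2266  0.0901] [np.float64(11.844487335264603), np.float64(17.855112336208794), np.float64(9.024270969210898)]
stop_lobe3 top [468. 264.] 0.78
stop_lobe3 side [322. 364.] 0.92
stop_lobe3 wrist [  8. 478.] 0.58
    [ 0.4987 -0.2266  0.0901] [np.float64(11.845331068560933), np.float64(17.85242567108059), np.float64(9.018402157276313)]
station top [442. 257.] 0.65
station side [314. 376.] 0.61
    [ 0.5141 -0.1712  0.0058] [np.float64(2.091788611383798), np.float64(2.0917886113837234)]Traceback (most recent call last):
  File "<stdin>", line 12, in <module>
ValueError: it knows: rosette_mid, sandblock_mid, sander, scraper_grip, station, stop_lobe, stop_top, varnish_mid
```

Run:
```python
from h import *
np.set_printoptions(precision=4,suppress=True)
ims={c:imaging.camera(c) for c in("top","side")}
for n in("varnish_mid","rosette_mid","sandblock_mid","scraper_grip","sander"):
    rs=[]
    for c in("top","side"):
        t=imaging.tip_of(c,n)
        if t:
            print(n,c,np.round(t[0]["pixel"]),round(t[0]["confidence"],2))
            rs.append(ray(c,t[0]["pixel"]))
    if len(rs)>1: print("   ",*tri(rs))
for c in ims:
  for t in imaging.tip_of(c,"stop_lobe"): print(c,t["pixel"],t["confidence"],atz(ray(c,t["pixel"]),.095))
a=ims["top"][180:340,330:550];b=ims["side"][270:430,210:430]
save(np.vstack([np.hstack([cv2.resize(ims[c],(400,300)) for c in("top","side")]),np.hstack([cv2.resize(x,(400,290)) for x in(a,b)])]),"both.png")
```

```text
varnish_mid top [425. 207.] 0.6
varnish_mid side [382. 330.] 0.93
    [ 0.6452 -0.1226  0.0494] [np.float64(1.9340710207930112), np.float64(1.9340710207927576)]
rosette_mid top [455. 312.] 0.89
rosette_mid side [235. 398.] 0.68
    [ 0.3739 -0.1991  0.0087] [np.float64(1.4733031023564733), np.float64(1.4733031023565681)]
sandblock_mid top [476. 210.] 0.84
sandblock_mid side [402. 402.] 0.57
    [ 0.6413 -0.2637  0.0182] [np.float64(0.6547345696444384), np.float64(0.654734569644754)]
scraper_grip top [506. 294.] 0.61
scraper_grip side [260. 472.] 0.84
    [ 0.4116 -0.3384  0.0032] [np.float64(6.8643597459076915), np.float64(6.86435974590772)]
sander top [162. 240.] 0.93
sander side [285. 200.] 0.88
    [ 0.5611  0.5798 -0.0161] [np.float64(5.393164921384923), np.float64(5.393164921384983)]
top [473.6, 248.0] 0.94 [ 0.5285 -0.2341  0.095 ]
top [459.0, 258.9] 0.83 [ 0.5009 -0.1963  0.095 ]
top [468.1, 263.8] 0.63 [ 0.4885 -0.2187  0.095 ]
top [441.9, 260.5] 0.3 [ 0.4968 -0.1532  0.095 ]
side [299.1, 363.1] 0.95 [ 0.4799 -0.226   0.095 ]
side [311.3, 345.3] 0.92 [ 0.5054 -0.1897  0.095 ]
side [323.7, 361.6] 0.56 [ 0.5182 -0.2296  0.095 ]
```

View pics/both.png

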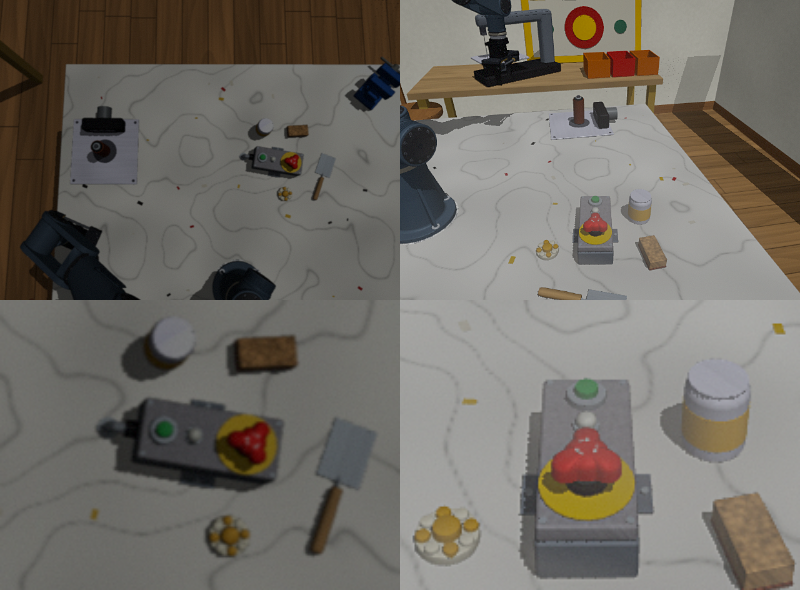

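The pictures agree with the networks: the red mushroom is at top pixel (469,256) and side pixel (315,350), and the measured height of 111 mm fits the stated 109. Green start and lamp lie on its +y side. The tin and block are at +x, the rosette at −x and the scraper at −y, all clear of the way in. Now moving with the fingers shut.

```bash
python3 -m inch '[[0,[0,-40,35],[0,0,0]],[0,[0,-45,39],[0,0,0]],[0,[0,-45,39],[0,0,0]],[0,[0,-45,39],[0,0,0]],[0,[0,-45,39],[0,0,0]],[0,[0,-45,39],[0,0,0]],[0,[0,-45,39],[0,0,0]],[0,[0,-45,39],[0,0,0]],[0,[0,-45,39],[0,0,0]],[0,[0,-45,39],[0,0,0]],[0,[0,-45,39],[0,0,0]],[0,[0,-45,39],[0,0,0]]]' 20; python3 -m inch '[[0,[0,0,0],[10.5,0,0]],[0,[0,0,0],[10.5,0,0]],[0,[0,0,0],[10.5,0,0]],[0,[0,0,0],[10.5,0,0]],[0,[0,0,0],[10.5,0,0]],[0,[0,0,0],[10.5,0,0]],[0,[0,0,0],[10.5,0,0]],[0,[0,0,0],[10.5,0,0]],[0,[0,0,0],[10.5,0,0]],[0,[0,0,0],[10.5,0,0]],[0,[0,0,0],[0,0,0]]]'
cat >> h.py <<'E'
def to(p,yaw=None):
    o=get_obs();M=R.from_quat(o["tool_rot"]).as_matrix()
    print("t",o["time"],"pos",np.round(o["position"],4),"yawY",round(np.degrees(np.arctan2(M[1,1],M[0,1])),1),"tilt",np.round(M[:,0],3),"F",np.round(o["ft_force"],1),"w",round(o["grip_width"],4))
    if p is not None: print("shift mm",np.round(M.T@(np.array(p)-o["position"])*1e3,1))
E
python3 -c "
from h import *
to([.5066,-.2188,.17]);print(get_obs()['q'])"
```

```text
time: 3.1
position: [0.4754, -0.1115, 0.1872]
tool_rot: [0.14, 0.688, -0.134, 0.699]
ft_force: [0.2, 0.8, 0.2]
grip_width: 0.0003
time: 4.47
position: [0.4791, -0.1194, 0.1888]
tool_rot: [0.648, 0.297, -0.633, 0.303]
ft_force: [-0.9, -0.8, -0.3]
grip_width: 0.0007
t 4.475 pos [ 0.4791 -0.1194  0.1888] yawY -39.8 tilt [ 0.023  0.001 -1.   ] F [-0.9 -0.8 -0.3] w 0.0007
shift mm [19.3 84.5 59.1]
[-0.47942666  0.33650056  1.7680658   0.01402262  1.01713265  0.20821028]
```

```bash
python3 -m inch '[[0,[0,42,30],[0,-0.8,-1]],[0,[0,42,29],[0,0,0]],[0,[0,0,0],[0,0,0]],[0,[0,0,0],[0,0,0]]]'
python3 - <<'E'
from h import *
np.set_printoptions(precision=4,suppress=True)
to([.5066,-.2188,.17])
P={};T={}
ims={}
for c in("top","side","wrist"):
    P[c]=imaging.camera_params(c);ims[c]=imaging.camera(c)
rs=[]
for c in P:
    for t in imaging.tip_of(c,"stop_top"):
        print(c,t["pixel"],round(t["confidence"],2))
    for t in imaging.tip_of(c,"stop_lobe"):
        print(" lobe",c,t["pixel"],round(t["confidence"],2),atz(ray(c,t["pixel"],P[c]),.095))
    t=imaging.tip_of(c,"stop_top")
    if t: rs.append(ray(c,t[0]["pixel"],P[c])); print(atz(rs[-1],.109))
if len(rs)>1: print(tri(rs))
a=cv2.resize(ims["wrist"],(560,420));b=cv2.resize(ims["side"][250:430,210:390],(240,240));
save(np.hstack([a,np.vstack([b,np.zeros((180,240,3),np.uint8)])]),"w1.png")
E
```

```text
time: 4.97
position: [0.5063, -0.2197, 0.1889]
tool_rot: [0.639, 0.305, -0.638, 0.303]
ft_force: [-1.1, -0.1, 0.2]
grip_width: 0.0004
t 4.975 pos [ 0.5063 -0.2197  0.1889] yawY -39.0 tilt [-0.     0.003 -1.   ] F [-1.1 -0.1  0.2] w 0.0004
shift mm [18.9 -0.3 -0.9]
top [469.5, 255.2] 0.43
 lobe top [476.4, 211.2] 0.69 [ 0.623  -0.2449  0.095 ]
 lobe top [468.5, 264.2] 0.64 [ 0.4875 -0.2197  0.095 ]
 lobe top [459.1, 254.3] 0.42 [ 0.5125 -0.197   0.095 ]
[ 0.5085 -0.2197  0.109 ]
side [311.1, 351.3] 0.79
 lobe side [299.2, 364.7] 0.95 [ 0.4795 -0.2295  0.095 ]
 lobe side [323.0, 361.3] 0.58 [ 0.5172 -0.2288  0.095 ]
[ 0.5003 -0.2182  0.109 ]
wrist [312.3, 230.8] 0.96
 lobe wrist [296.8, 251.1] 0.94 [ 0.4802 -0.2267  0.095 ]
 lobe wrist [298.1, 204.9] 0.74 [ 0.5066 -0.1968  0.095 ]
 lobe wrist [335.9, 225.8] 0.62 [ 0.5195 -0.23    0.095 ]
[ 0.5044 -0.2179  0.109 ]
(array([ 0.5043, -0.2185,  0.1096]), [np.float64(4.103982200551862), np.float64(4.140448699599474), np.float64(0.735635401528705)])
```

View pics/w1.png

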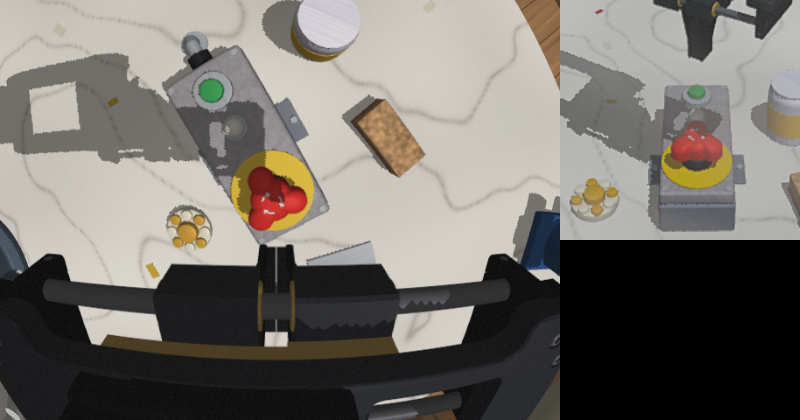

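The wrist view shows the mushroom at full-size pixel (312,231), with its lobes where the network put them and the shut fingertips just this side of it. I'll refine the axis from the yellow plate's rim, then press.

```bash
cat > plate.py <<'E'
from h import *
from scipy.optimize import least_squares
np.set_printoptions(precision=4,suppress=True)
for c,(x0,y0,x1,y1) in {"wrist":(240,160,380,290),"top":(430,220,510,290),"side":(240,300,390,430)}.items():
    P=imaging.camera_params(c);im=imaging.camera(c)
    h=cv2.cvtColor(im,cv2.COLOR_RGB2HSV);m=np.zeros(im.shape[:2],np.uint8)
    m[y0:y1,x0:x1]=cv2.inRange(h,(20,140,50),(34,255,255))[y0:y1,x0:x1]
    n,l,s,_=cv2.connectedComponentsWithStats(m);k=1+np.argmax(s[1:,4]);
    ys,xs=np.nonzero(l==k);hu=cv2.convexHull(np.c_[xs,ys].astype(np.int32))[:,0]
    q=np.array([atz(ray(c,p,P),.068)[:2] for p in hu])
    f=least_squares(lambda v:np.hypot(*(q-v[:2]).T)-v[2],[.505,-.219,.043],loss="soft_l1",f_scale=.001)
    print(c,len(xs),f.x,"rms",np.sqrt(np.mean(f.fun**2)))
E
python3 plate.py
```

```text
wrist 3518 [ 0.5026 -0.2175  0.0424] rms 0.00014827207013118663
top 237 [ 0.5032 -0.2175  0.0415] rms 0.002749138993819433
side 793 [ 0.5014 -0.2188  0.0423] rms 0.00034217576475187333
```

```bash
python3 -m inch '[[0,[35,-4,1],[0,0,0]],[0,[32,0,0],[0,0,0]],[0,[0,0,0],[0,0,0]]]'; python3 -c "
from h import *
to([.5025,-.218,.111])"
```

```text
time: 6.1
position: [0.5043, -0.2194, 0.1219]
tool_rot: [0.64, 0.303, -0.637, 0.305]
ft_force: [0.3, -0.5, -0.1]
grip_width: 0.0004
t 6.1 pos [ 0.5043 -0.2194  0.1219] yawY -39.1 tilt [ 0.004 -0.    -1.   ] F [ 0.3 -0.5 -0.1] w 0.0004
shift mm [10.9 -2.3  0.1]
```

```bash
python3 -m inch '[[0,[10,-2,0],[0,0,0]],[0,[4,0,0],[0,0,0]],[0,[3,0,0],[0,0,0]]]'; python3 -c "
from h import *
to([.5025,-.218,.100])"
```

```text
time: 6.48
position: [0.5047, -0.2194, 0.1066]
tool_rot: [0.641, 0.301, -0.636, 0.306]
ft_force: [-0.5, -0.7, 1.0]
grip_width: 0.0008
t 6.475 pos [ 0.5047 -0.2194  0.1066] yawY -39.1 tilt [ 0.008 -0.003 -1.   ] F [-0.5 -0.7  1. ] w 0.0008
shift mm [ 6.6 -2.7  0.4]
```

```bash
python3 -m inch '[[0,[4,0,0],[0,0,0]],[0,[4,0,0],[0,0,0]]]'; python3 -m inch '[[0,[4,0,0],[0,0,0]]]';  python3 -m inch '[[0,[3,0,0],[0,0,0]]]'
```

```text
time: 6.72
position: [0.5055, -0.2198, 0.099]
tool_rot: [0.641, 0.301, -0.636, 0.307]
ft_force: [0.0, -0.0, 0.4]
grip_width: 0.0001
time: 6.85
position: [0.5056, -0.2199, 0.0949]
tool_rot: [0.641, 0.301, -0.636, 0.307]
ft_force: [-0.8, -0.5, -0.1]
grip_width: 0.0005
time: 6.98
position: [0.5056, -0.2199, 0.0916]
tool_rot: [0.641, 0.301, -0.636, 0.307]
ft_force: [-0.2, 0.5, 0.1]
grip_width: 0.0005
```

No force at z = 92 mm, which contradicts my estimate. I'll stop and look.

Run:
```python
from h import *
to([.5025,-.218,.1])
s=imaging.camera("side");w=imaging.camera("wrist");t=imaging.camera("top")
save(np.hstack([cv2.resize(s[270:420,240:390],(400,400),interpolation=cv2.INTER_CUBIC),cv2.resize(w[150:350,220:420],(400,400))]),"c1.png")
```

```text
t 6.975 pos [ 0.5056 -0.2199  0.0916] yawY -39.1 tilt [ 0.01  -0.005 -1.   ] F [-0.2  0.5  0.1] w 0.0005
shift mm [-8.4 -3.6  0.5]
```

View pics/c1.png

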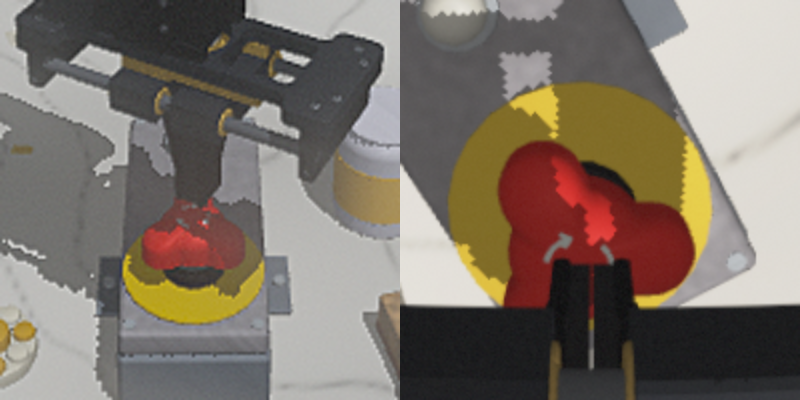

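Run:
```python
from h import *
def proj(c,p):
    P=imaging.camera_params(c);K=np.array(P["camera_matrix"]);Rm=np.array(P["rotation"])
    if Rm.shape!=(3,3): Rm=R.from_quat(Rm).as_matrix()
    d=Rm.T@(np.array(p)-P["xyz"])
    if c=="wrist":
        r=np.hypot(d[0],d[1]);th=np.arctan2(r,d[2]);v=d[:2]/r*th
    else: v=d[:2]/d[2]
    return np.round([K[0,0]*v[0]+K[0,2],K[1,1]*v[1]+K[1,2]],1)
o=get_obs();print(o["q"]);p=o["position"]
for c in("side","wrist"):
    print(c,"tcp",proj(c,p),"tcp+18mm",proj(c,p+[0,0,.018]),"stop109",proj(c,[.5025,-.218,.109]),"plate",proj(c,[.5025,-.218,.068]))
save(cv2.resize(imaging.camera("side")[300:390,265:365],(800,720),interpolation=cv2.INTER_CUBIC)[:600],"c2.png")
```

```text
[-0.61414589  0.55488917  1.71477013  0.00245146  0.86140863  0.06681673]
side tcp [314.7 359.8] tcp+18mm [314.6 351.3] stop109 [312.5 351. ] plate [312.6 370.2]
wrist tcp [315.5 270.1] tcp+18mm [315.8 283. ] stop109 [309.3 283.3] plate [309.6 256.6]
```

View pics/c2.png

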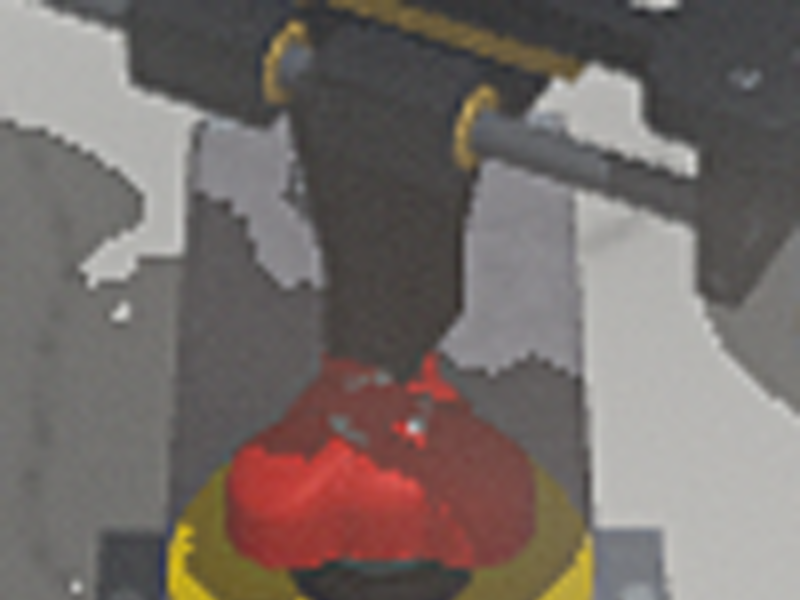

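```bash
python3 - <<'E'
from h import *
print(tri([ray("side",(315,347)),ray("wrist",(315.5,282))]), get_obs()["position"])
P=imaging.camera_params("wrist");print(P["xyz"],np.round(P["rotation"],3))
w=imaging.camera("wrist");print([(t["pixel"],t["confidence"]) for t in imaging.tip_of("wrist","stop_top")],[(t["pixel"],t["confidence"]) for t in imaging.tip_of("wrist","stop_lobe")])
for t in imaging.tip_of("wrist","stop_lobe"): print(atz(ray("wrist",t["pixel"]),.095),atz(ray("wrist",t["pixel"]),.088))
E
python3 plate.py
```

```text
(array([ 0.50709707, -0.21714414,  0.11569399]), [np.float64(0.4442512146109746), np.float64(0.4442512146109988)]) [ 0.5056853  -0.21991578  0.09183063]
[ 0.55689878 -0.15337453  0.29236517] [ 0.931 -0.332 -0.046  0.145]
[([309.8, 278.7], 0.8), ([289.6, 242.1], 0.7)] [([287.4, 241.2], 0.66), ([349.7, 277.3], 0.62), ([293.9, 302.9], 0.6)]
[ 0.50543913 -0.19547487  0.095     ] [ 0.5036146  -0.19696545  0.088     ]
[ 0.51904726 -0.235278    0.095     ] [ 0.51770482 -0.23817865  0.088     ]
[ 0.4830986 -0.2274337  0.095    ] [ 0.48048264 -0.23005646  0.088     ]
wrist 5774 [ 0.5027 -0.2173  0.0423] rms 0.001297874125707698
top 78 [ 0.5138 -0.2069  0.028 ] rms 0.003106211893826488
side 698 [ 0.5014 -0.2188  0.0423] rms 0.00028353988939540316
```

The two views triangulate the visible fingertip at z ≈ 116 mm, while the reported TCP is 92 mm. The real tip is therefore about 24 mm short of the reported point, and 7 mm above the button, which agrees with zero force. I'll go on by force, allowing for the offset.

```bash
python3 -m inch '[[0,[0,-4,1],[0,-0.2,-0.6]],[0,[0,0,0],[0,0,0]]]'; python3 -c "
from h import *
to([.5025,-.218,.092])";  python3 -m inch '[[0,[3,0,0],[0,0,0]]]';  python3 -m inch '[[0,[3,0,0],[0,0,0]]]'
```

```text
time: 7.78
position: [0.5018, -0.2181, 0.0921]
tool_rot: [-0.638, -0.304, 0.639, -0.304]
ft_force: [-0.0, -0.4, 0.3]
grip_width: 0.0003
t 7.775 pos [ 0.5018 -0.2181  0.0921] yawY -39.1 tilt [-0.001 -0.001 -1.   ] F [-0.  -0.4  0.3] w 0.0003
shift mm [ 0.1  0.5 -0.5]
time: 7.9
position: [0.502, -0.2182, 0.0892]
tool_rot: [-0.638, -0.303, 0.639, -0.304]
ft_force: [-0.0, -0.1, -0.6]
grip_width: 0.0002
time: 8.02
position: [0.5019, -0.2182, 0.0859]
tool_rot: [-0.638, -0.304, 0.639, -0.304]
ft_force: [-0.2, 0.4, -0.8]
grip_width: 0.0006
```

```bash
for i in 1 2 3 ; do python3 -m inch '[[0,[2,0,0],[0,0,0]]]' | grep -E "pos|force"; done
```

```text
position: [0.5018, -0.2181, 0.0836]
ft_force: [0.1, 0.5, -0.1]
position: [0.5018, -0.2181, 0.0814]
ft_force: [0.7, -0.2, 0.7]
position: [0.5017, -0.2181, 0.0792]
ft_force: [0.3, -1.2, -0.0]
```

Run:
```python
from h import *
s=imaging.camera("side");w=imaging.camera("wrist")
print([(t["pixel"],t["confidence"]) for t in imaging.tip_of("wrist","stop_lobe")])
print(get_obs()["joint_torque"],get_obs()["position"])
save(np.hstack([cv2.resize(s[310:390,273:353],(400,400),interpolation=cv2.INTER_CUBIC),cv2.resize(w[200:340,240:380],(400,400),interpolation=cv2.INTER_CUBIC)]),"c3.png")
```

```text
[([295.3, 311.5], 0.79), ([296.7, 249.2], 0.57), ([354.0, 281.2], 0.57)]
[-7.08388296e-03 -4.02826059e+01 -1.19738236e+01  5.50812786e-02
  3.05656367e-02 -1.41743099e-04] [ 0.50168633 -0.21808198  0.07921347]
```

View pics/c3.png

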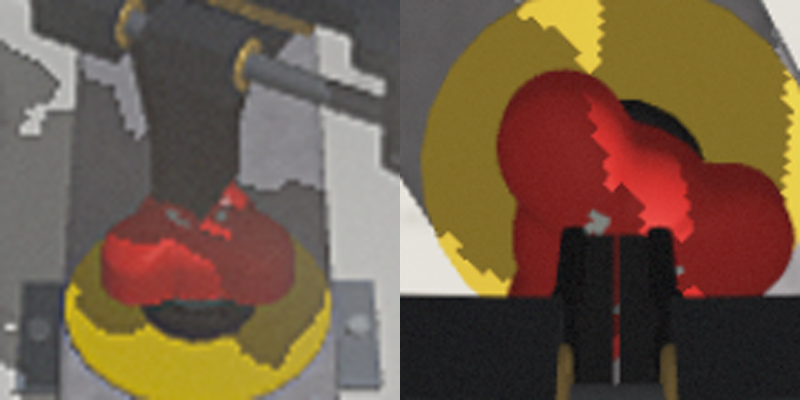

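The button hasn't moved: its underside is still at row 370. The tip corner I used is the one nearest the side camera, so the true tip sits even higher than I thought. I'll work that out.

Run:
```python
from h import *
o=get_obs();M=R.from_quat(o["tool_rot"]).as_matrix();p=o["position"];np.set_printoptions(precision=4,suppress=True)
oo,d=ray("wrist",(316,280.5)); 
for hw in(0,6,9.5):
    n=-M[:,2];s=(n@p+hw/1e3-n@oo)/(n@d);print("wrist",hw,(oo+s*d))
for px in((314,354),):
    for q in((0,0),(9.5,5),(9.5,10),(9.5,13)):
        oo,d=ray("side",px);c=p+M[:,2]*q[0]/1e3+M[:,1]*q[1]/1e3
        s=(c[1]-oo[1])/d[1];print("side",q,c[:2],oo+s*d)
oo,_=ray("wrist",(316,280))
for px in((240+160*.35,280),(240+272*.35,280)):
    a,b=ray("wrist",px);s=(M[:,2]@(p-a)-.0095)/(M[:,2]@b);q=a+s*b;print("width y",M[:,1]@(q-p))
```

```text
wrist 0 [ 0.5019 -0.2182  0.0939]
wrist 6 [ 0.5057 -0.2136  0.1071]
wrist 9.5 [ 0.5079 -0.2108  0.1148]
side (0, 0) [ 0.5017 -0.2181] [ 0.5049 -0.2181  0.1024]
side (9.5, 5) [ 0.4996 -0.2286] [ 0.503  -0.2286  0.1125]
side (9.5, 10) [ 0.5035 -0.2318] [ 0.5025 -0.2318  0.1155]
side (9.5, 13) [ 0.5058 -0.2337] [ 0.5022 -0.2337  0.1173]
width y -0.009529865892479516
width y 0.009587880481584593
```

Taking the 19 mm finger width into account, both cameras agree: the true tip is at z ≈ 115 mm, about 36 mm short of the reported TCP and still 6 mm above the button. I'll continue down by force.

```bash
for i in 1 2 ; do python3 -m inch '[[0,[2,0,0],[0,0,0]]]' | grep -E "pos|force"; done;  python3 -m inch '[[0,[1.5,0,0],[0,0,0]]]' | grep -E "pos|force"; python3 -m inch '[[0,[1.5,0,0],[0,0,0]]]' | grep -E "pos|force"
```

```text
position: [0.5019, -0.2182, 0.0773]
ft_force: [-1.0, -0.5, 0.0]
position: [0.5019, -0.2182, 0.0753]
ft_force: [-0.7, -0.4, -0.5]
position: [0.5019, -0.2182, 0.0736]
ft_force: [0.5, 0.4, -0.3]
position: [0.5019, -0.2182, 0.072]
ft_force: [0.0, -0.2, -1.5]
```

```bash
for i in 1 2 3; do python3 -m inch '[[0,[1.5,0,0],[0,0,0]]]' | grep -E "pos|force"; done
```

```text
position: [0.502, -0.2182, 0.0708]
ft_force: [-0.8, 0.1, 4.2]
position: [0.502, -0.2183, 0.0699]
ft_force: [-2.0, 0.5, 7.7]
position: [0.502, -0.2183, 0.0693]
ft_force: [-1.6, 1.6, 8.3]
```

Contact is at a reported z of about 0.071, so the offset is 38 mm. Pressing on; the bottom stop should come at about 0.062.

```bash
for i in 1 2 3; do python3 -m inch '[[0,[4,0,0],[0,0,0]]]' | grep -E "pos|force"; done
```

```text
position: [0.5021, -0.2183, 0.0663]
ft_force: [-0.8, 0.1, 6.8]
position: [0.5021, -0.2183, 0.0632]
ft_force: [-2.1, 0.9, 10.5]
position: [0.5025, -0.2186, 0.0625]
ft_force: [-6.9, 4.6, 40.4]
```

The force jumped to 40 N at the bottom stop. Lifting off to check the latch.

```bash
python3 -m inch '[[0,[-15,0,0],[0,0,0]],[0,[-30,0,0],[0,0,0]],[0,[-25,0,0],[0,0,0]],[0,[0,0,0],[0,0,0]],[0,[0,0,0],[0,0,0]],[0,[0,0,0],[0,0,0]]]'
python3 - <<'E'
from h import *
np.set_printoptions(precision=4,suppress=True)
to([.5025,-.218,.15])
s=imaging.camera("side");w=imaging.camera("wrist")
L=[]
for t in imaging.tip_of("wrist","stop_lobe")[:3]:
    q=atz(ray("wrist",t["pixel"]),.0885);v=q[:2]-[.5026,-.2177];print(t["pixel"],round(t["confidence"],2),q,np.hypot(*v),np.degrees(np.arctan2(v[1],v[0]))%360)
save(np.hstack([cv2.resize(s[310:390,273:353],(400,400),interpolation=cv2.INTER_CUBIC),cv2.resize(w[150:330,220:400],(400,400),interpolation=cv2.INTER_CUBIC)]),"c4.png")
E
```

```text
time: 10.55
position: [0.5016, -0.218, 0.1331]
tool_rot: [-0.638, -0.303, 0.638, -0.305]
ft_force: [0.4, -0.1, -0.3]
grip_width: 0.0003
t 10.55 pos [ 0.5016 -0.218   0.1331] yawY -39.1 tilt [ 0.001 -0.003 -1.   ] F [ 0.4 -0.1 -0.3] w 0.0003
shift mm [-16.9   0.7  -0.5]
[302.5, 220.6] 0.89 [ 0.506  -0.1987  0.0885] 0.019260545054031856 79.7237742497744
[346.8, 246.4] 0.72 [ 0.5181 -0.2327  0.0885] 0.02159612896534397 316.0431402203852
[303.7, 268.7] 0.66 [ 0.484  -0.2266  0.0885] 0.02064762307147742 205.64508394650343
```

View pics/c4.png

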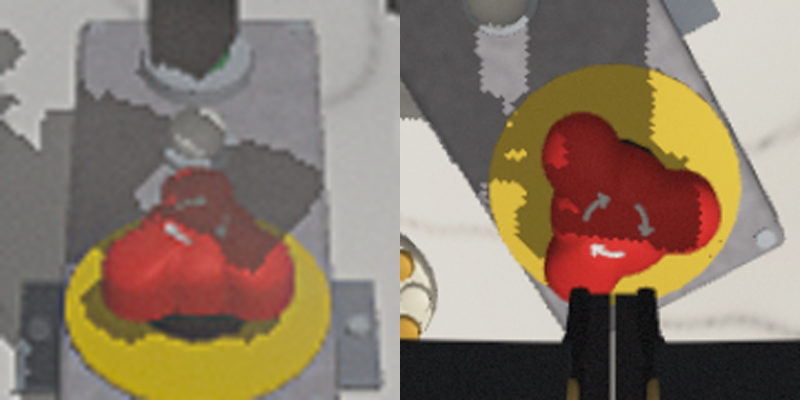

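The button is latched: the underside sits about 3 px (6.5 mm) lower and the lobes are unturned at 80/200/320°. Next I move beside the +x/−y lobe (lobe 3) and come down in the scallop on its anticlockwise side.

```bash
python3 -m inch '[[0,[0,17,-15],[0,0,0]],[0,[0,17,-14],[0,0,0]],[0,[30,0,0],[0,0,0]],[0,[0,0,0],[0,0,0]]]'; python3 -c "
from h import *
to([.5459,-.2171,.046])"
```

```text
time: 11.2
position: [0.5467, -0.2165, 0.1007]
tool_rot: [-0.638, -0.304, 0.639, -0.304]
ft_force: [0.1, 0.3, 0.5]
grip_width: 0.0006
t 11.2 pos [ 0.5467 -0.2165  0.1007] yawY -39.1 tilt [-0.002 -0.001 -1.   ] F [0.1 0.3 0.5] w 0.0006
shift mm [54.7 -0.2  0.9]
```

```bash
python3 -m inch '[[0,[25,0,0],[0,0,0]],[0,[18,0,0],[0,0,0]],[0,[7,0,0],[0,0,0]],[0,[3,0,0],[0,0,0]],[0,[0,0,0],[0,0,0]]]'
python3 - <<'E'
from h import *
to([.5459,-.2171,.046])
s=imaging.camera("side");w=imaging.camera("wrist")
save(np.hstack([cv2.resize(s[310:390,278:358],(400,400),interpolation=cv2.INTER_CUBIC),cv2.resize(w[190:370,220:400],(400,400),interpolation=cv2.INTER_CUBIC)]),"c5.png")
E
```

```text
time: 11.82
position: [0.5492, -0.2185, 0.0501]
tool_rot: [0.639, 0.302, -0.638, 0.306]
ft_force: [0.2, -1.3, 0.2]
grip_width: 0.0005
t 11.825 pos [ 0.5492 -0.2185  0.0501] yawY -39.1 tilt [ 0.004 -0.004 -1.   ] F [ 0.2 -1.3  0.2] w 0.0005
shift mm [ 4.  -3.4  1. ]
```

View pics/c5.png

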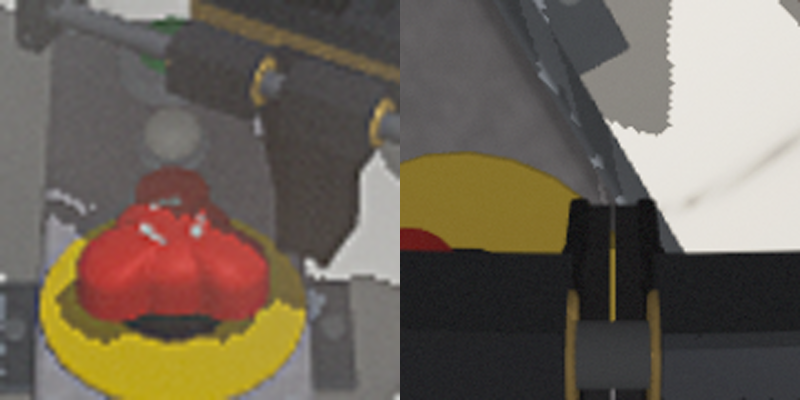

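The fingertip stands free to the right of the lobe, at crop (315,265). Correct inward and down 4 mm, then push along +tool z.

```bash
python3 -m inch '[[0,[4,-4,0],[0,0,0]],[0,[0,0,0],[0,0,0]]]'|grep -E "pos|force"; for i in 1 2 3; do python3 -m inch '[[0,[0,0,4],[0,0,0]]]' | grep -E "pos|force"; done; python3 -c "
from h import *
a=np.radians(320.5);e=np.array([np.cos(a),np.sin(a)]);t=np.array([-e[1],e[0]])
to(None);v=get_obs()['position'][:2]-[.5026,-.2177];print('radial,tang',v@e*1e3,v@t*1e3)"
```

```text
position: [0.5464, -0.2161, 0.0468]
ft_force: [-0.2, -0.2, 0.5]
position: [0.544, -0.2191, 0.047]
ft_force: [-0.5, -0.1, 0.1]
position: [0.5414, -0.2224, 0.047]
ft_force: [1.7, 0.7, -0.5]
position: [0.54, -0.2262, 0.0473]
ft_force: [2.8, -0.7, -1.1]
t 12.55 pos [ 0.54   -0.2262  0.0473] yawY -39.1 tilt [ 0.008 -0.006 -1.   ] F [ 2.8 -0.7 -1.1] w 0.0003
radial,tang 34.2127624382233 17.233254906372686
```

```bash
for i in 1 2 3; do python3 -m inch '[[0,[0,-2,4],[0,0,0]]]' | grep -E "pos|force"; done; python3 -c "
from h import *
a=np.radians(320.5);e=np.array([np.cos(a),np.sin(a)]);t=np.array([-e[1],e[0]])
to(None);v=get_obs()['position'][:2]-[.5026,-.2177];print('radial,tang',v@e*1e3,v@t*1e3)
imaging.camera('side');print([(x['pixel'],x['confidence']) for x in imaging.tip_of('side','stop_lobe')])"
```

```text
position: [0.538, -0.2295, 0.0476]
ft_force: [5.8, -1.2, -2.2]
position: [0.5357, -0.2329, 0.0479]
ft_force: [4.4, -1.7, -2.5]
position: [0.5325, -0.2359, 0.0483]
ft_force: [2.3, 1.4, 2.2]
t 12.925 pos [ 0.5325 -0.2359  0.0483] yawY -39.2 tilt [ 0.02  -0.013 -1.   ] F [2.3 1.4 2.2] w 0.0001
radial,tang 34.652942855736995 5.031147160026485
[([298.6, 356.3], 0.85), ([317.6, 350.3], 0.81)]
```

```bash
for i in 1 2; do python3 -m inch '[[0,[0,-3,3],[0,0,0]]]' | grep -E "pos|force"; done
python3 - <<'E'
from h import *
a=np.radians(320.5);e=np.array([np.cos(a),np.sin(a)]);t=np.array([-e[1],e[0]])
to(None);v=get_obs()['position'][:2]-[.5026,-.2177];print('radial,tang',v@e*1e3,v@t*1e3)
s=imaging.camera("side");w=imaging.camera("wrist")
save(np.hstack([cv2.resize(s[310:390,278:358],(400,400),interpolation=cv2.INTER_CUBIC),cv2.resize(w[190:370,220:400],(400,400),interpolation=cv2.INTER_CUBIC)]),"c6.png")
E
```

```text
position: [0.5287, -0.2371, 0.0487]
ft_force: [5.3, -2.3, -0.0]
position: [0.5254, -0.2385, 0.0489]
ft_force: [6.1, -1.5, -2.0]
t 13.275 pos [ 0.5254 -0.2385  0.0489] yawY -39.2 tilt [ 0.023 -0.017 -1.   ] F [ 6.1 -1.5 -2. ] w 0.0003
radial,tang 30.84192044397308 -1.5856808554563184
```

View pics/c6.png

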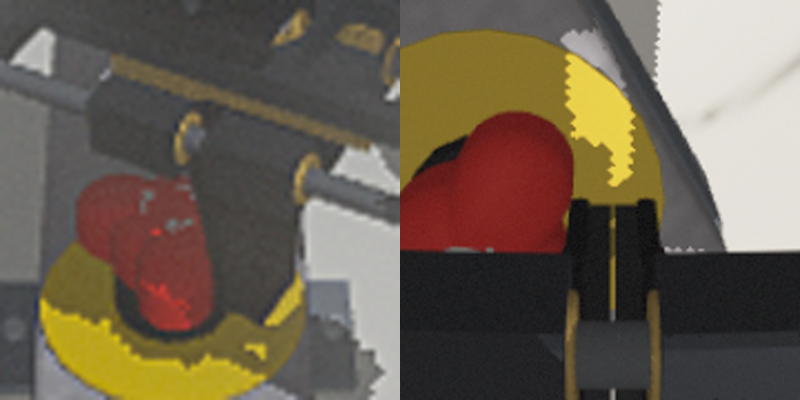

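The button is turned well past the release angle. Backing off to let it return, then up and clear.

```bash
python3 -m inch '[[0,[0,4,-15],[0,0,0]],[0,[0,4,-18],[0,0,0]],[0,[0,2,-4],[0,-0.5,-1.5]],[0,[-30,0,0],[0,0,0]],[0,[-50,0,0],[0,0,0]],[0,[-20,0,0],[0,0,0]],[0,[0,0,0],[0,0,0]],[0,[0,0,0],[0,0,0]]]'
python3 - <<'E'
from h import *
to(None)
s=imaging.camera("side");w=imaging.camera("wrist");t=imaging.camera("top")
for n in("varnish_mid","rosette_mid","sandblock_mid","scraper_grip"):
    for c in("top","side"):
        q=imaging.tip_of(c,n)
        if q: print(n,c,np.round(q[0]["pixel"]),round(q[0]["confidence"],2))
save(np.hstack([cv2.resize(s[310:390,273:353],(400,400),interpolation=cv2.INTER_CUBIC),cv2.resize(w[100:370,160:430],(400,400),interpolation=cv2.INTER_CUBIC)]),"c7.png")
E
```

```text
time: 14.38
position: [0.5503, -0.2016, 0.1465]
tool_rot: [-0.629, -0.314, 0.646, -0.297]
ft_force: [0.8, -0.0, -0.1]
grip_width: 0.0004
t 14.375 pos [ 0.5503 -0.2016  0.1465] yawY -38.8 tilt [-0.033  0.01  -0.999] F [ 0.8 -0.  -0.1] w 0.0004
varnish_mid top [427. 206.] 0.61
varnish_mid side [383. 328.] 0.62
rosette_mid side [238. 396.] 0.58
sandblock_mid side [402. 403.] 0.61
scraper_grip top [166. 239.] 0.43
scraper_grip side [262. 473.] 0.93
```

View pics/c7.png

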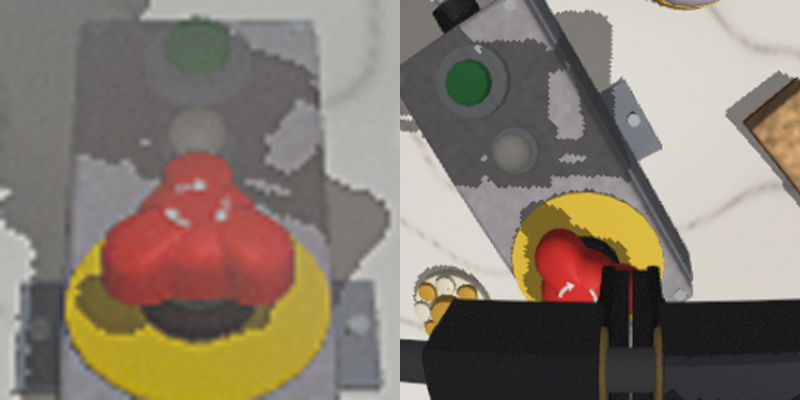

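The button is out again: its underside is back at crop row 300, as at the start, with the collar showing. It has turned back, nothing touches the finger, and the bystanders sit at their old pixels. Handing in.

```bash
python3 -c "
from h import *
print(robot.hand_in())"
```

```text
the job is handed in; nothing more can be done
None
```

I did the emergency-stop check and handed the job in at about 14.7 s. No verdict was reported, and one point below could count against the run.

**What I did:** I pressed the mushroom with the shut fingertips until it hit the bottom stop at about 40 N. I then lifted off for over 0.5 s. The picture showed it latched about 6.5 mm down and not turned. After that I pushed lobe 3 clockwise past the release angle, to roughly 0.8 rad by eye, and moved the finger clear.

**Last checks:**
- **Button:** in the side picture it is fully out and turned back to its starting position.
- **Contact:** the force reading was about zero, with the fingertip well clear.
- **Tin, rosette, block and scraper:** in the side camera all four are within about 3 px of where they were. The top camera, partly blocked by the arm, confirmed only the tin. It missed the rosette and the block, and its scraper hit was a false one on the sander.
- **Start button:** the finger never came near it, and it looks unchanged in the last picture. I made no separate measurement of it.

**What disagreed:** the visible fingertip was about 37 mm behind the reported TCP, shown by both cameras and by the height at which it touched the button. I went by pictures and force from then on. I did not find the cause. If the grasp-point rule is judged from the reported TCP, then the descent onto the button came within its forbidden zone. The real fingertips only touched the top of the button and never straddled it.

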